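# Lock the rotisserie spit on its loading stand

## Robot

A 7-joint arm with a two-finger parallel gripper is mounted at the origin on a cart in front of the work surface, level with it; the furniture and walls round the work are solid. World frame = base frame: x ahead of the robot, y to its left, z up, the work surface at z = 0. Lengths are in m, angles in rad, forces in N, time in s.
With the tool pointing down it reaches from about 0.425 to 0.825 m from the base axis. Payload 3.6 kg.
Tool frame: the origin (TCP) lies where the fingers leave the gripper's body, on its centre line; the fingertips stand 73 mm ahead of it and the grasp point (between the pads) lies 54 mm ahead of it; z points along the fingers, y is the line along which they close (so a half turn about z gives the same grasp; the last joint's range is limited). The gripper opens to 85 mm and grips with 20 to 120 N. Pads are 22 mm wide; open, the fingers measure 114 mm over their backs; the gripper's body (76 mm by 85 mm) begins 54 mm behind the grasp point. The pads swing forward as they close: fully open they stand 13 mm farther back than shut.
Start: joints at [1.173, 0.615, -0.013, 1.423, 0.008, 1.103, -0.04], TCP at [0.236, -0.606, 0.304] pointing down, gripper open.
Joint ranges: [-3.12, 3.12], [-0.3, 2.06], [-1.34, 1.32], [0.26, 2.42], [-1.36, 4.5], [0.01, 1.98], [-2.84, 2.84]. Speed limits (rad/s): [2.79, 2.79, 3.14, 3.14, 3.14, 3.14, 3.14].

## Interface

Orientations are given as a unit quaternion [x, y, z, w].
In Python, from station import arm, snapshot, camera_info, ticket gives the robot as it stands. Calls block until the motion is done:
- arm.movep(position, orientation): joint-space move of the TCP to a pose.
- arm.line_to(position, velocity=0.15, ori=None): straight line of the TCP; ori=None keeps the orientation; velocity is the mean speed in m/s.
- arm.move_j(angles): joint-space move.
- arm.move_gripper(opening, effort=None): opening from 0.0 (shut) to 1.0 (fully open); effort is the grip in N (None keeps the last); returns when the fingers have stopped.
- arm.pause(seconds).
- arm.ik(position, orientation): joint angles nearest the present ones, or None.
- snapshot(name): name is "scene" or "top" or "wrist"; returns the picture (400x640x3 uint8, blue, green, red); there is no depth.
- camera_info(name): a dict with "fx", "fy", "cx", "cy" (pixels), "R" (3x3) and "t" (3): a world point X has camera coordinates R X + t; the wrist camera has in their place "T_tool_cam" (4x4, takes a point from camera to tool coordinates, whose origin is the TCP and whose axes are the flange's). Camera axes: x right, y down, z forward; pixel columns grow to the right and rows downward; lengths in m; the calibration is good to about 2 mm. The wrist camera is an equidistant fisheye: a pixel r from the principal point sees the ray r / f radians off the axis. A picture is of the moment at which its call begins: read the wrist's pose just before it. camera_info takes no time and is no camera call.
A pose or a line that the arm cannot do raises arm.MotionError and nothing moves.
- ticket.finish_job(): hands the job in; it is judged then, once.
Readings, each from a call of its own:
- arm.read_time(): time.
- arm.read_joint_positions(): joint angles.
- arm.read_dq(): joint speeds.
- arm.read_effort(): joint torques, N m.
- arm.read_tool_pos(): TCP position.
- arm.read_eef_rot(): TCP orientation.
- arm.read_ft_force(): force on the tool from outside, world axes, zero at the start.
- arm.read_wrist_torque(): the same for the moment, N m.
- arm.read_opening(): opening from 0.0 (shut) to 1.0 (fully open).
- arm.read_finger_force(): force on a finger pad.
Only numpy, scipy, OpenCV 4.12 (cv2) and the standard library are available. Lean on these libraries where they do the work, as an engineer would, in place of code of your own. Each camera call takes 0.05 s, during which the arm holds its last target. There are 200 camera calls.

## Task

The rotisserie spit lies loose in the V-notches of its loading stand and still turns freely. Without lifting it out, roll it by its fork until the flat on its collar drops home on either face of the front notch, so that the spit can no longer turn while it is loaded; then swing the keeper fully across, over the collar. Leave the garlic and the spare fork alone.

Things in the scene. Friction and masses are not known exactly. Their poses are not given: they have to be found in the camera images.
- stand: Stand: dark wooden board 226 x 84 mm (top 26 mm up) with two upright aluminium plates, each with a 90-degree V-notch. Origin on the worktop under the board, z up, x along the spit from handle to tip. Front (handle side) plate at x -80 mm, 10 mm thick, 84 mm wide; rear plate at x +95. Fixed.
- notch (a point): Bottom of the front plate's V-notch, mid-thickness, axes as the stand's. Its two slick faces rise at 45 degrees to y +-29 mm, z 29 mm. Rolling the spit in it takes 0.02 to 0.06 N m; as the flat comes round, the spit falls ahead by itself, up to 50 degrees; once home, turning on takes over 0.1 N m (3 to 5 N on a tine). Pushed harder it climbs out again; let go within 10 degrees, it falls back home.
- spit: Spit, 1 kg: rod 12 mm thick, wooden handle to -x, tip to +x; origin as shank. On it, in the front notch, a steel collar 40 mm across, 18 mm long, with ONE flat cut 7 mm deep (30 mm wide), between a 40 mm round ring (handle side) and a 50 mm flange. The collar is clamped on the rod at a new angle each time: no listed pose tells where its flat looks. It starts within 75 degrees of straight up.
- shank (a point): Point on the spit's axis in the middle of the collar. Collar riding on the round: 28.3 mm above notch (z) and in the middle. Flat home on a face: 23.3 mm above notch and 4.9 mm to one side (+-y). Axial play 3 mm.
- fork: Steel fork clamped firmly on the spit, also at any angle: turning it turns the spit. Origin on the spit's axis, 34 mm from shank towards the tip; x along the axis. Four tines, 6 mm thick, lie 30 mm off the axis in its +y, -y, +z, -z directions and run from x 0 to 68 mm (points to 82); hub 21 mm across, x -3 to 15.
- keeper_knob (a point): Black knob, 13 mm thick, 19 mm tall (reaches 9 mm above and 10 mm below this point), to push or grip, on the keeper: a flat steel turn-button 14 mm wide, pivoted upright on the front plate's left horn, 36.5 mm in +y from notch; the knob circles that pivot at 47 mm, the tab ends at 63 mm.
- keeper (a joint): Keeper angle, anticlockwise from above: 0 tab lies along the handle (stand -x), 1.571 (stop) tab lies across the notch (stand -y). Stays where left, turns with about 1 N at the knob. Its underside sweeps 17 mm above the axis of the spit riding on the round: it clears the collar only with the flat home, else the collar's round ring bars it at about 1 rad.
- spare_fork: Second fork like the first, lying loose on the hob, left of the stand; leave it.
- garlic: Garlic bulb, 53 mm, loose on the hob's right edge; leave it.

How it is judged:
By the outcome, as a careful person would: the job done as asked, in the order asked, and still so for the second after the job is handed in, with the robot touching nothing.
It also fails if it takes over 67 s, if anything falls off the work surface, if the arm or the gripper's body presses on something with over 40 N, if the wrist force passes 120 N, or if a joint passes its speed limit or range.

## Working session

There is one attempt and no reset: what is moved stays moved. The work goes in short steps, each a Python script; the robot and the scene stay as the last script left them, time stands still between calls to the robot, and variables do not carry over. Pictures are saved under pics/ and viewed, at most 10 in all, crops included, and the job is handed in when it is done.

```bash
ls; mkdir -p pics
python3 - <<'E'
from station import *
import cv2,numpy as np
for n in("scene","top"):
    cv2.imwrite(f"pics/{n}0.png",snapshot(n)); c=camera_info(n); print(n,{k:np.round(v,4).tolist() for k,v in c.items() if k!='T'})
print(camera_info("wrist")); print(arm.read_time(), arm.read_eef_rot())
E
```

```text
pics
scene {'fx': 490.9769, 'fy': 490.9769, 'cx': 325.7073, 'cy': 192.5693, 'R': [[-0.6652, -0.7466, -0.0081], [-0.295, 0.2728, -0.9157], [0.6859, -0.6067, -0.4018]], 't': [0.3703, 0.2545, 0.5275]}
top {'fx': 448.9365, 'fy': 448.9365, 'cx': 314.2338, 'cy': 193.8922, 'R': [[0.1019, -0.9948, -0.0026], [-0.9639, -0.0981, -0.2474], [0.2458, 0.0277, -0.9689]], 't': [-0.0448, 0.5737, 0.7931]}
{'fx': 309.70691628693146, 'fy': 309.70691628693146, 'cx': 318.2129194170629, 'cy': 201.76212197180553, 'T_tool_cam': array([[-7.79897507e-04, -9.60284486e-01, -2.79021679e-01,
         7.05461698e-02],
       [ 9.99999267e-01, -4.90362560e-04, -1.10747443e-03,
         4.48282777e-04],
       [ 9.26668733e-04, -2.79022338e-01,  9.60284164e-01,
        -6.93124030e-02],
       [ 0.00000000e+00,  0.00000000e+00,  0.00000000e+00,
         1.00000000e+00]])}
0.1 [ 9.82856564e-01  1.84368231e-01 -2.18469081e-04 -1.13211653e-03]
```

View pics/scene0.png

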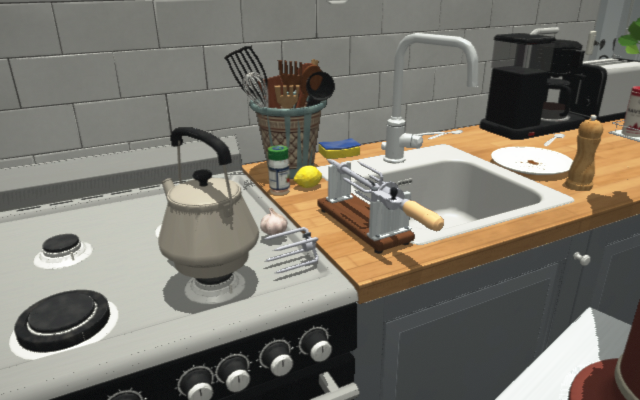

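View pics/top0.png

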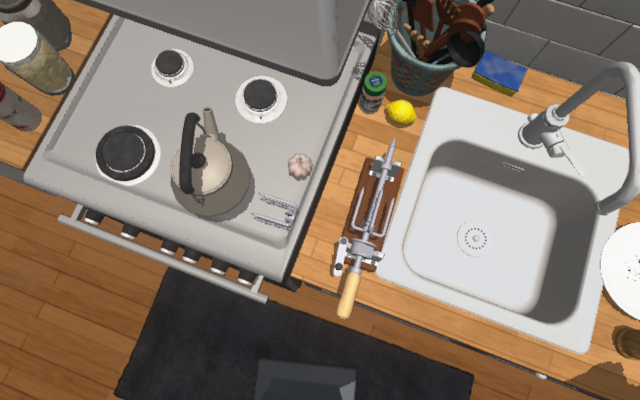

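```bash
cat > h.py <<'E'
from station import *
import cv2,numpy as np
from scipy.spatial.transform import Rotation as Rn
def ray(n,px):
    c=camera_info(n); d=np.array([(px[0]-c['cx'])/c['fx'],(px[1]-c['cy'])/c['fy'],1.])
    return -c['R'].T@c['t'], c['R'].T@(d/np.linalg.norm(d))
def wpose(): 
    return np.array(arm.read_tool_pos()),np.array(arm.read_eef_rot())
def wray(pose,px):
    c=camera_info("wrist"); T=c['T_tool_cam']; v=np.array([px[0]-c['cx'],px[1]-c['cy']]); r=np.hypot(*v); th=r/c['fx']
    d=np.r_[v/max(r,1e-9)*np.sin(th),np.cos(th)]; R=Rn.from_quat(pose[1]).as_matrix()
    return R@T[:3,3]+pose[0], R@T[:3,:3]@d
def wproj(pose,X):
    c=camera_info("wrist"); T=c['T_tool_cam']; R=Rn.from_quat(pose[1]).as_matrix()
    p=T[:3,:3].T@(R.T@(np.asarray(X)-pose[0])-T[:3,3]); th=np.arctan2(np.hypot(*p[:2]),p[2])
    return np.array([c['cx'],c['cy']])+c['fx']*th*p[:2]/np.hypot(*p[:2])
def tri(rays):
    A=0;b=0
    for o,d in rays:
        P=np.eye(3)-np.outer(d,d); A=A+P; b=b+P@o
    X=np.linalg.solve(A,b); return X,[np.linalg.norm((np.eye(3)-np.outer(d,d))@(X-o)) for o,d in rays]
def atz(r,z): o,d=r; return o+d*(z-o[2])/d[2]
def down(yaw): # tool x along yaw, pointing down
    return (Rn.from_euler('z',yaw)*Rn.from_euler('x',np.pi)).as_quat()
E
python3 - <<'E'
from h import *
print(tri([ray("top",(343,316)),ray("scene",(441,225))]))
for p,z in [((343,316),.1),((362,250),.1),((392,140),.1),((343,255),.03),((375,270),.03),((405,163),.03),((372,158),.03)]: print(p,atz(ray("top",p),z).round(3))
a=cv2.resize(cv2.imread("pics/top0.png")[130:330,310:430],None,fx=3,fy=3,interpolation=2)
b=cv2.resize(cv2.imread("pics/scene0.png")[150:260,310:450],None,fx=3,fy=3,interpolation=2)
o=np.zeros((600,780,3),np.uint8); o[:,:360]=a; o[:330,360:]=b; cv2.imwrite("pics/c1.png",o)
E
```

```text
(array([ 0.35371702, -0.0606901 ,  0.0903516 ]), [np.float64(0.0013263043450403667), np.float64(0.001326304345040463)])
(343, 316) [ 0.355 -0.059  0.1  ]
(362, 250) [ 0.473 -0.084  0.1  ]
(392, 140) [ 0.69  -0.125  0.1  ]
(343, 255) [ 0.469 -0.054  0.03 ]
(375, 270) [ 0.446 -0.118  0.03 ]
(405, 163) [ 0.67  -0.164  0.03 ]
(372, 158) [ 0.674 -0.096  0.03 ]
```

View pics/c1.png

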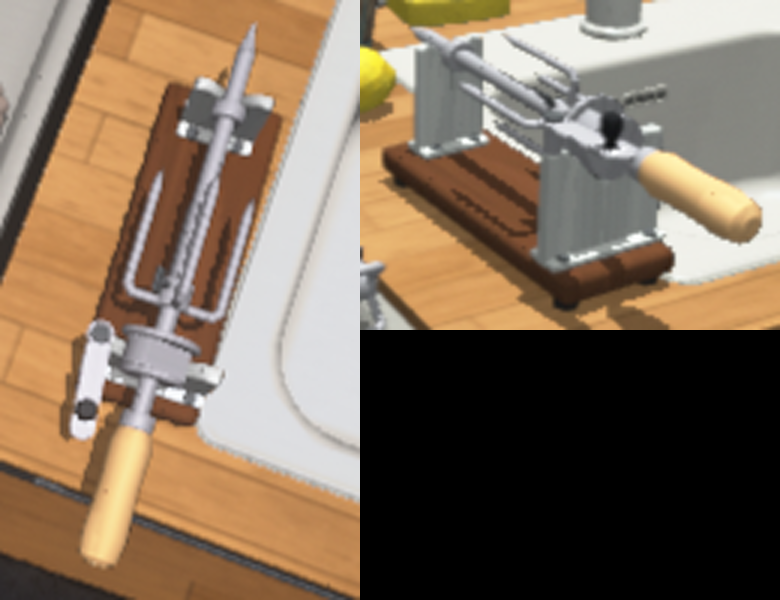

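Run:
```python
from h import *
yaw=-0.194; u=np.array([np.cos(yaw),np.sin(yaw),0]); v=np.array([-u[1],u[0],0])
S=np.array([.48,-.083,0.1])
import pickle
P=[]
for k,(off,roll) in enumerate([((-.0,0,.22),0),((0,.12,.17),.5),((0,-.12,.17),-.5)]):
    # roll about stand x: fingers point towards spit
    q=(Rn.from_rotvec(u*roll*(-1))*Rn.from_quat(down(yaw))).as_quat()
    pos=S+u*(off[0])+v*off[1]+np.array([0,0,off[2]])
    try: arm.movep(pos,q)
    except arm.MotionError as e: print(k,e); continue
    arm.pause(.2)
    p=wpose(); im=snapshot("wrist"); P.append((k,p)); cv2.imwrite(f"pics/w{k}.png",im); print(k,p,arm.read_time(),arm.read_ft_force())
pickle.dump(P,open("P.pkl","wb"))
ims=[cv2.imread(f"pics/w{k}.png") for k,_ in P]
o=np.zeros((600,800,3),np.uint8)
for i,im in enumerate(ims): o[(i//2)*300:(i//2)*300+300,(i%2)*400:(i%2)*400+400]=cv2.resize(im,(400,250))[0:250].copy() if 0 else cv2.copyMakeBorder(cv2.resize(im,(400,250)),0,50,0,0,0)
cv2.imwrite("pics/m1.png",o)
```

```text
0 (array([ 0.48001047, -0.08372573,  0.31993077]), array([ 9.95233235e-01, -9.75233251e-02, -2.12326217e-05,  9.56855445e-05])) 2.425 [ 0.20465632 -0.05766711  0.39390305]
1 (array([0.50319188, 0.03247795, 0.27073273]), array([ 0.96411843, -0.0961155 , -0.02385559,  0.24630953])) 3.35 [ 0.91671427  0.31909098 -0.36920189]
2 (array([ 0.45754659, -0.19890422,  0.27011759]), array([ 0.96449212, -0.09197355,  0.02352711, -0.2464595 ])) 4.7917 [ 0.46389483 -1.04499652 -0.28041032]
```

View pics/m1.png

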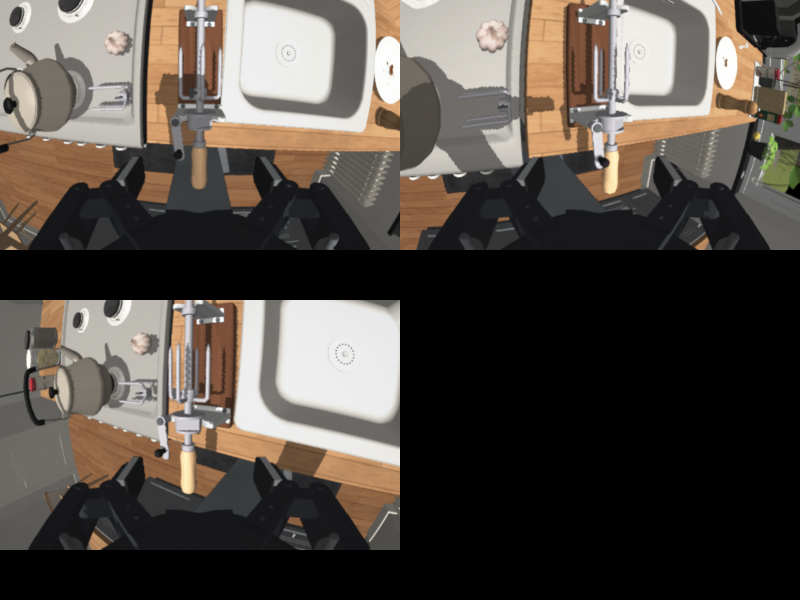

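Run:
```python
from h import *
o=np.zeros((600,792,3),np.uint8)
for i,x in enumerate((275,290,252)):
    c=cv2.imread(f"pics/w{i}.png")[70:270,x:x+88]; o[:,i*264:i*264+264]=cv2.resize(c,None,fx=3,fy=3,interpolation=2)
cv2.imwrite("pics/m2.png",o)
```

```text
(no output)
```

View pics/m2.png

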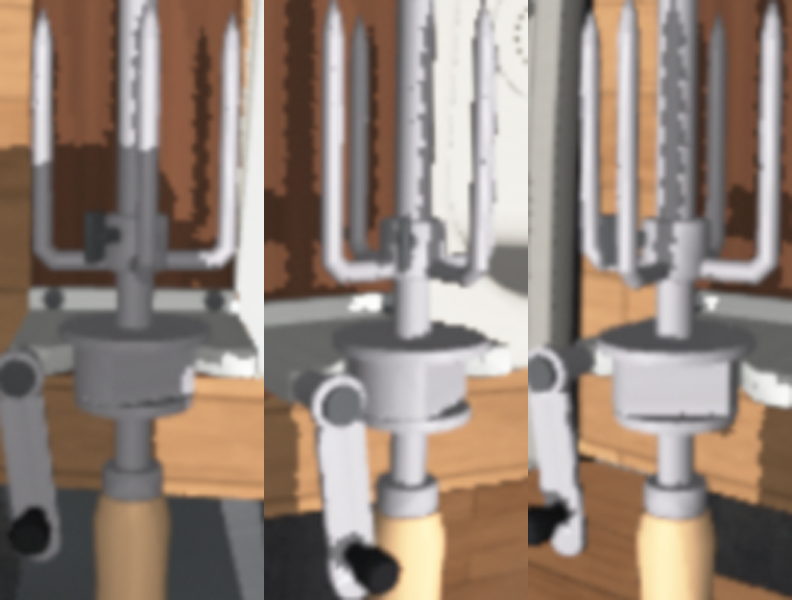

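```bash
cat > fit.py <<'E'
from h import *
import pickle
from scipy.optimize import least_squares
P=dict(pickle.load(open("P.pkl","rb")))
xo=(275,290,252)
def px(i,x,y): return np.array([(x-264*i)/3+xo[i],y/3+70])
tips={'L':{0:(45,12),1:(335,3),2:(590,14)},'T':{0:(150,15),1:(483,18),2:(628,3)},'R':{0:(232,15),2:(770,5)}}
ax=[(0,134,295),(1,413,300),(2,676,300),(0,138,440),(1,409,450),(2,676,450)] # rod centres
def X(p,x,y,z):
    c,s=np.cos(p[3]),np.sin(p[3]); return p[:3]+np.array([c*x-s*y,s*x+c*y,z])
def res(p):
    r=[]
    for n,d in tips.items():
        a=p[4]+{'T':0,'R':np.pi/2,'L':-np.pi/2}[n]
        for i,q in d.items(): r+=list(wproj(P[i],X(p,.116,-.03*np.sin(a),.03*np.cos(a)))-px(i,*q))
    for i,x,y in ax:
        m=px(i,x,y); A=wproj(P[i],X(p,-.03,0,0)); B=wproj(P[i],X(p,.03,0,0)); t=(B-A)/np.linalg.norm(B-A); d=m-A; r.append(t[0]*d[1]-t[1]*d[0])
    return np.array(r)
s=least_squares(res,[.48,-.083,.095,-.194,.17],loss='soft_l1')
if __name__=="__main__":
    print(s.x.round(4),res(s.x).round(1))
    kn=tri([wray(P[i],px(i,*q)) for i,q in {0:(28,533),1:(382,575),2:(540,525)}.items()])
    pv=tri([wray(P[i],px(i,*q)) for i,q in {0:(17,377),1:(340,402),2:(542,372)}.items()])
    c,sn=np.cos(s.x[3]),np.sin(s.x[3]); R=np.array([[c,sn,0],[-sn,c,0],[0,0,1]])
    for k in(kn,pv): print(k[0].round(4),np.round(k[1],4),(R@(k[0]-s.x[:3])).round(4))
E
python3 fit.py
```

```text
[ 0.4715 -0.0845  0.0922 -0.2051  0.099 ] [-0.7  1.5 -0.5  0.5  0.1  0.7  0.1 -3.3  0.3 -4.7 -0.  -1.6  0.1  2.
  0.8  0.4 -0.7 -0.1  0.2  1.2 -0.3  0. ]
[ 0.4359 -0.0448  0.1263] [0.0016 0.0018 0.0015] [-0.043   0.0317  0.0341]
[ 0.4834 -0.0493  0.113 ] [0.0002 0.0002 0.0001] [0.0045 0.0368 0.0208]
```

```bash
cat >> h.py <<'E'
SH=np.array([.4715,-.0845,.0922]); PSI=-.2051
U=np.array([np.cos(PSI),np.sin(PSI),0]); V=np.array([-U[1],U[0],0]); Z=np.array([0,0,1.])
def at(x,y,z): return SH+U*x+V*y+Z*z
def F(): 
    return np.mean([arm.read_ft_force() for _ in range(3)],0)
E
python3 - <<'E'
from h import *
q0=np.array(arm.read_joint_positions()); best=None
for s in (1,-1):
    q=down(PSI+s*np.pi/2); j=arm.ik(at(.078,.014,.073+.07),q)
    print(s,None if j is None else np.round(j,2))
    if j is not None and (best is None or np.abs(j-q0).max()<best[0]): best=(np.abs(np.array(j)-q0).max(),q,s)
Q=best[1]; print("use",best[2])
arm.move_gripper(0.0,20)
tip=lambda y,z: at(.078,y,z+.073)
arm.movep(tip(.016,.07),Q); arm.line_to(tip(.016,.022),.08); arm.pause(.2); f0=F(); t=arm.read_time()
for d in np.arange(6,56,7):
    a=np.radians(d); arm.line_to(tip(-.03*np.sin(a)+.014,.03*np.cos(a)-.006),.05); f=F()-f0; print(d,f@V.round(2),f[2].round(2))
print(arm.read_time()-t)
arm.line_to(tip(-.006,.05),.1); arm.line_to(tip(-.035,.045),.1); arm.pause(.1); f0=F()
for z in (.024,.021,.018,.015,.012,.010):
    arm.line_to(tip(-.035,z),.03 if z<.024 else .08); f=F()-f0; print(z,f@V,f[2])
arm.line_to(tip(-.035,.06),.1)
yaw=PSI; arm.movep(np.array([.48,-.09,.31]),down(yaw)); arm.pause(.2)
cv2.imwrite("pics/w4.png",snapshot("wrist")); p=wpose()
import pickle; pickle.dump(p,open("P4.pkl","wb")); print(arm.read_time())
c=cv2.imread("pics/w4.png")[70:270,255:385]; cv2.imwrite("pics/m4.png",cv2.resize(c,None,fx=3,fy=3,interpolation=2))
E
```

```text
1 [ 0.42  0.59 -0.47  1.77  0.34  0.86 -0.41]
-1 [-0.51  0.82  1.13  1.8  -0.84  1.1  -2.42]
use 1
6 -0.5729410735722461 0.11
13 0.6999472693001221 1.02
20 1.3227232405983906 0.71
27 1.7352551898551865 0.81
34 0.831826422955498 -0.79
41 1.4750791840247581 -0.25
48 1.5219170554143475 -1.52
55 1.2312560909741885 -0.22
2.0083
0.024 0.8277440545417362 0.5070867559030638
0.021 -1.0285081697590381 1.2351759511086309
0.018 -0.25791826494757186 1.2109269592356011
0.015 -2.5458440171772376 2.734702283142582
0.012 -5.753651622600042 4.754955923379887
0.01 -6.442934129907936 5.391144791256052
14.1
```

View pics/m4.png

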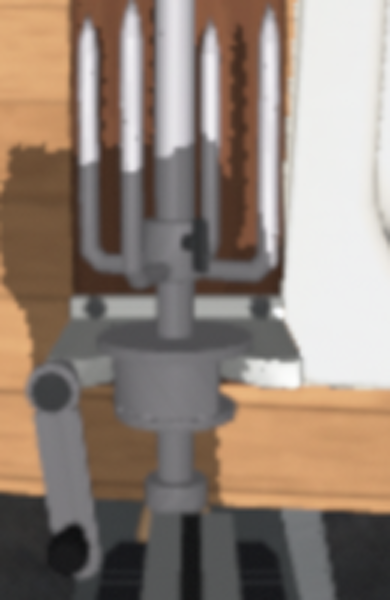

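Run:
```python
from h import *
Q=down(PSI+np.pi/2)
tip=lambda y,z: at(.078,y,z+.073)
arm.movep(tip(-.028,.06),Q); arm.line_to(tip(-.028,.026),.1); arm.pause(.2); f0=F()
for z in (.022,.019,.016,.014,.012,.010,.008,.006):
    arm.line_to(tip(-.028,z),.03); f=F()-f0; print(z,(f@V).round(2),f[2].round(2))
    if np.hypot(f@V,f[2])>4.5: break
arm.line_to(tip(-.032,.06),.1)
arm.movep(np.array([.48,-.09,.31]),down(PSI)); arm.pause(.2)
cv2.imwrite("pics/w5.png",snapshot("wrist")); p=wpose()
import pickle; pickle.dump(p,open("P5.pkl","wb")); print(arm.read_time())
c=cv2.imread("pics/w5.png")[70:270,255:385]; cv2.imwrite("pics/m5.png",cv2.resize(c,None,fx=3,fy=3,interpolation=2))
```

```text
0.022 -0.19 0.13
0.019 -1.06 1.14
0.016 -0.53 0.57
0.014 -0.41 -0.88
0.012 -1.49 1.25
0.01 -0.75 0.81
0.008 -1.09 0.18
0.006 -0.19 -0.26
20.2
```

View pics/m5.png

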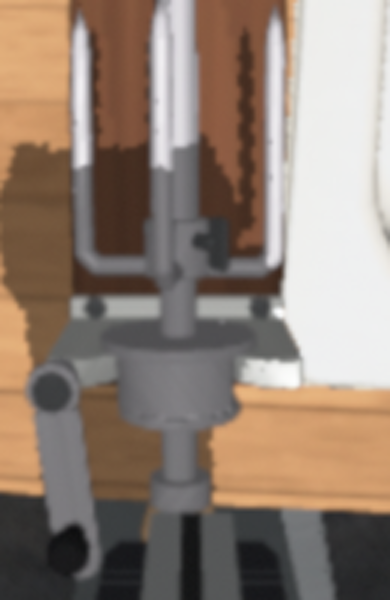

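Run:
```python
from h import *
Q=down(PSI+np.pi/2)
tip=lambda y,z: at(.078,y,z+.073)
arm.movep(tip(-.035,.06),Q); arm.line_to(tip(-.035,.012),.1); arm.pause(.2); f0=F()
for z in np.arange(.008,-.0141,-.002):
    arm.line_to(tip(-.035,z),.03); f=F()-f0; print(z.round(3),(f@V).round(2),f[2].round(2))
    if f[2]>3.2: break
arm.line_to(tip(-.037,.06),.12)
arm.movep(np.array([.48,-.09,.31]),down(PSI)); arm.pause(.2)
cv2.imwrite("pics/w6.png",snapshot("wrist")); p=wpose()
import pickle; pickle.dump(p,open("P6.pkl","wb")); print(arm.read_time())
c=cv2.imread("pics/w6.png")[70:270,255:385]; cv2.imwrite("pics/m6.png",cv2.resize(c,None,fx=3,fy=3,interpolation=2))
```

```text
0.008 0.08 -0.03
0.006 -0.24 -0.04
0.004 -0.14 -0.12
0.002 0.24 0.47
0.0 0.44 -0.52
-0.002 -0.79 -0.13
-0.004 1.16 0.36
-0.006 -0.14 0.85
-0.008 -0.28 -0.08
-0.01 -0.0 0.01
-0.012 -0.13 3.12
-0.014 1.14 7.41
27.55
```

View pics/m6.png

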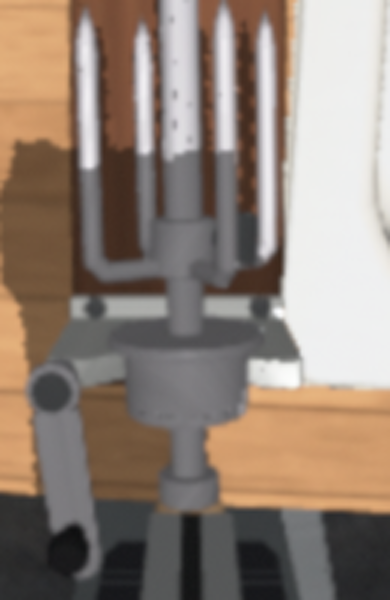

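```bash
cat > keep.py <<'E'
from h import *
pv=np.array([.4834,-.0493]); 
def knob(th): a=PSI+np.pi+th; return pv+.047*np.array([np.cos(a),np.sin(a)])
def setup(na): 
    n=np.array([np.cos(PSI+na),np.sin(PSI+na)]); return n
ZT=.0922+.027+.073
def pt(th,n,gap=0,z=ZT): return np.r_[knob(th)-n*(.0175+gap),z]
E
python3 - <<'E'
from keep import *
for na in (-45,-55,-65):
    n=setup(np.radians(na))
    for s in (0,np.pi):
        q=down(PSI+np.radians(na)+s); print(na,s,[None if (j:=arm.ik(pt(t,n,g,z),q)) is None else np.round(j,1).tolist() for t,g,z in((.1,.008,ZT+.06),(.1,.008,ZT),(.8,0,ZT),(1.6,0,ZT))])
E
```

```text
-45 0 [[-0.1, 0.4, 0.2, 2.1, -0.1, 0.7, -2.4], [-0.1, 0.5, 0.2, 2.2, -0.1, 0.5, -2.4], [-0.0, 0.5, 0.2, 2.1, -0.2, 0.5, -2.3], [0.0, 0.5, 0.2, 2.1, -0.2, 0.6, -2.3]]
-45 3.141592653589793 [[0.4, 0.4, -0.5, 2.1, 0.3, 0.7, 0.3], [0.4, 0.5, -0.5, 2.2, 0.4, 0.6, 0.1], [0.4, 0.5, -0.5, 2.1, 0.4, 0.6, 0.2], [0.5, 0.6, -0.5, 2.0, 0.4, 0.6, 0.3]]
-55 0 [[-0.2, 0.4, 0.2, 2.1, -0.1, 0.7, -2.6], [-0.2, 0.5, 0.2, 2.2, -0.2, 0.5, -2.5], [-0.1, 0.5, 0.2, 2.1, -0.2, 0.5, -2.4], [-0.0, 0.5, 0.2, 2.1, -0.2, 0.6, -2.4]]
-55 3.141592653589793 [[0.4, 0.4, -0.5, 2.1, 0.3, 0.7, 0.1], [0.3, 0.5, -0.4, 2.2, 0.4, 0.6, -0.0], [0.4, 0.5, -0.4, 2.1, 0.4, 0.6, 0.1], [0.4, 0.5, -0.5, 2.0, 0.4, 0.6, 0.1]]
-65 0 [[-0.2, 0.4, 0.3, 2.1, -0.2, 0.7, -2.7], [-0.2, 0.5, 0.3, 2.2, -0.2, 0.5, -2.7], [-0.1, 0.5, 0.3, 2.1, -0.2, 0.5, -2.6], [-0.1, 0.5, 0.3, 2.0, -0.2, 0.6, -2.6]]
-65 3.141592653589793 [[0.3, 0.4, -0.5, 2.1, 0.3, 0.7, -0.1], [0.3, 0.5, -0.4, 2.1, 0.3, 0.6, -0.1], [0.4, 0.5, -0.4, 2.1, 0.3, 0.6, -0.1], [0.4, 0.5, -0.4, 2.0, 0.4, 0.6, -0.0]]
```

Run:
```python
from keep import *
n=setup(-np.pi/4); q=down(PSI-np.pi/4+np.pi)
arm.movep(pt(.1,n,.010,ZT+.05),q); arm.line_to(pt(.1,n,.010),.08); arm.pause(.2); f0=F(); print(arm.read_time())
ths=list(np.arange(.1,1.5,.1))+[1.5,1.54,1.571,1.6,1.63,1.66]
for th in ths:
    arm.line_to(pt(th,n),.05); f=F()-f0; fn=-(f[:2]@n); print(round(th,2),fn.round(1),f[2].round(1),end=' | ')
    if fn>(5 if th<1.45 else 8): break
p=np.array(arm.read_tool_pos()); arm.line_to(p-np.r_[n*.012,0],.08); arm.line_to(p+np.array([-n[0]*.012,-n[1]*.012,.1]),.15)
arm.movep(np.array([.48,-.09,.31]),down(PSI)); arm.pause(.2)
cv2.imwrite("pics/w7.png",snapshot("wrist")); print(arm.read_time())
c=cv2.imread("pics/w7.png")[70:270,255:385]; cv2.imwrite("pics/m7.png",cv2.resize(c,None,fx=3,fy=3,interpolation=2))
```

```text
30.1417
0.1 0.4 -0.3 | 0.2 -0.5 -0.7 | 0.3 -0.9 0.7 | 0.4 0.5 -0.3 | 0.5 0.1 -0.9 | 0.6 -0.4 -0.4 | 0.7 -0.2 -0.2 | 0.8 0.6 -0.8 | 0.9 -0.8 -0.7 | 1.0 -0.0 0.2 | 1.1 -0.1 -0.4 | 1.2 0.4 -0.3 | 1.3 -0.8 -0.6 | 1.4 -0.3 -0.5 | 1.5 0.6 -0.4 | 1.54 0.1 -0.8 | 1.57 1.8 0.8 | 1.6 4.3 2.0 | 1.63 6.5 2.9 | 1.66 7.6 3.3 | 38.4
```

View pics/m7.png

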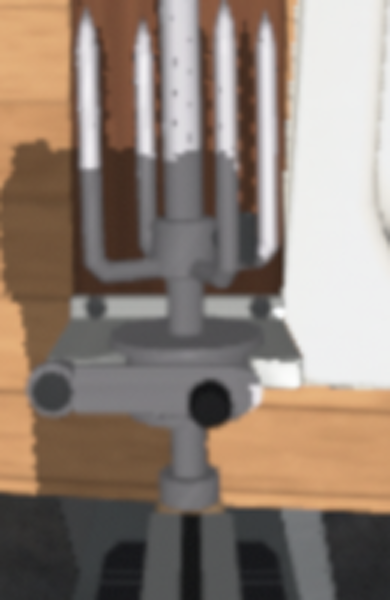

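Run:
```python
from keep import *
p=wpose()
for th in (1.4,1.5,1.571): print(th,[((wproj(p,np.r_[knob(th),z])-[255,70])*3).round(0) for z in(.113,.132)])
print(((wproj(p,np.r_[pv,.113])-[255,70])*3).round(0))
ticket.finish_job() if False else None
```

```text
1.4 [array([208., 415.]), array([209., 435.])]
1.5 [array([210., 400.]), array([211., 420.])]
1.571 [array([210., 390.]), array([212., 408.])]
[ 53. 390.]
```

```bash
python3 -c "
from station import *
print(ticket.finish_job())"
```

```text
the job is handed in; nothing more can be done
None
```

The spit was rolled until its collar flat dropped home on the -y face of the front notch, and the keeper was then swung across to its stop; I handed the job in at about 38 s, and the hand-in returned no verdict.

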